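# Unhook a stacking bin from the spice rack and stack it

### The arm

A 6-joint arm with a two-finger parallel gripper is mounted at the origin on the work surface. World frame = base frame: x ahead of the robot, y to its left, z up, the work surface at z = 0. Lengths are in m, angles in rad, forces in N, time in s.
With the tool pointing down it reaches from about 0.3 to 0.875 m from the base axis. Payload 6.4 kg.
Tool frame: the origin (TCP) lies on the centre line of the jaws, within the pads' length; the fingertips stand ctrl.nose_length ahead of it and the grasp point (between the pads) lies 6 mm ahead of it (ctrl.nose_length is the distance from the TCP to the fingertips, in m); x points along the fingers, y is the direction in which the jaws open and shut, and the axes are right-handed (so a half turn about x gives the same grasp; the last joint's range is limited). The gripper opens to 85 mm and grips with 20 to 120 N. Pads are 22 mm wide; open, the fingers measure 114 mm over their backs; the gripper's body (76 mm by 85 mm) begins 54 mm behind the grasp point. The pads swing forward as they close: fully open they stand 13 mm farther back than shut.
Start: joints at [-1.439, 0.181, 1.607, -0, 1.354, -0.206], TCP at [0.191, -0.543, 0.256] pointing down, gripper open.
Joint ranges: [-2.99, 2.99], [-0.89, 2.07], [0.3, 2.58], [-1.14, 4.28], [0, 2.63], [-3.12, 3.12]. Speed limits (rad/s): [2.57, 2.57, 3.01, 3.14, 3.14, 3.14].

### API

Orientations are given as a unit quaternion [w, x, y, z].
In Python, from bench import telemetry, cams, workorder, spotter, ctrl gives the robot as it stands. The module is installed in compiled form; this text tells all that it offers.
- The arm moves only by the tool servo_tool, never from a script. Its argument "targets" is one flat list of numbers, 4 for each row, row after row: the shift along the tool's x, y, z in mm, then the turn about the tool's x in rad. A call has exactly 5 rows; each row shifts and turns the commanded pose from where the row before left it, along the tool's axes as they then stand; what a row does not reach is not made up. A row lasts 1/10 s, in which the tool goes at most 50 mm and 8.59 degrees, less where a joint would pass 70% of its speed; a pose out of reach is approached as far as the arm can. A call is refused whole if a number of a shift passes 50 or a number of a turn 0.15, either way. A call with a gripper value outside its range is refused whole. "fingers" is the finger opening in mm, from 0 to 85.4, set as the call begins (left out, the last holds). The fingers move at their own pace and stop on an object; the grip force is fixed at half the most. Time passes only in rows, so rows that do not move let the fingers close, or fill a call up. It gives the time, the measured TCP pose, the force and the opening at its end, in the units of the state.
- telemetry.get_obs(): the state, without advancing time (a new reading comes with each control period).
- cams.camera(name): name is "scene" or "top"; returns (picture, depth): 420x560x3 uint8, blue, green, red; 420x560 float32, m along the optical axis (not along the pixel's ray), 0 where there is no reading.
- cams.camera_params(name): a dict with "intrinsics" (3x3 intrinsics, pixels), "D" ([k1, k2, p1, p2, k3] as OpenCV has them; the pictures are not rectified), "R" (3x3) and "t" (3): a world point X has camera coordinates R X + t. Camera axes: x right, y down, z forward; pixel columns grow to the right and rows downward; lengths in m; the calibration is good to about 2 mm. A picture is of the moment at which its call begins. camera_params takes no time and is no camera call.
- workorder.hand_in(): hands the job in, once; it reports no verdict.
Trained networks look in the newest picture that a camera, given by its name, has taken for a name from the list of things; names that differ only in an ending like _2 or _b are one class to them, and where a whole thing is asked for, a point or a joint stands for the part that bears it (a point fixed in the world has none). Each returns a list of dicts, best first, with "score" (0 to 1); they miss things now and then, are a little off and sometimes report something else, mostly with a low value. They report only what shows in the picture. A call takes as long as a camera call. They do not tell look-alikes from the thing itself.
- spotter.search_frame(camera, thing): "pixel" ([column, row] in pixels, amid what is visible of it).
The state is a dict: "time_s": time; "q": joint angles; "dq": joint speeds; "joint_efforts": joint torques, N m; "eef_pos": TCP position; "eef_rot": TCP orientation; "wrist_force": force on the tool from outside, world axes, zero at the start; "torque": the same for the moment, N m; "opening": opening from 0.0 (shut) to 1.0 (fully open).
Only numpy, scipy, OpenCV 4.12 (cv2) and the standard library are available. Lean on these libraries where they do the work, as an engineer would, in place of code of your own. Each camera call takes 0.05 s, during which the arm holds its last target.

### The job

Take the empty green bin down from its hook on the spice rack, lifting it clear of the hook's tip before drawing it away, and stack it on the green bin of spice pots on the counter, turned end for end against that one (loop handles at opposite ends) so that it stands up on the ledges inside the lower bin's rim instead of nesting down onto the pots. Set it down gently, sitting square and level, and leave the full bin, the grey bin on its hook and everything else where they are.

Things in the scene. Friction and masses are not known exactly. Their poses are not given: they have to be found in the camera images.
- bin_empty: Empty sage-green stack-and-nest bin, 0.11 to 0.23 kg, 136 x 110 mm over the rim, 72 mm high. Origin: centre of its underside; z up, x along it towards its one loop handle. At the start it hangs level on one of the rack's hooks by that handle, square to the rack, underside 115 mm above the counter, its end wall leaning on the lower shelf's lip. Foot 100 x 76 mm, bevelled to 110 x 85 at z = 7 mm.
- bin_empty_bar (a point): Middle of the underside of the hanging green bin's handle bar: x = 88, y = 0, z = 60 mm in its frame. The bar is 8 x 8 mm, 68 mm long across the bin; between it and the end rim is a slot 16 x 52 mm, through which the hook's tip stands up at the start.
- bin_empty_rim_l (a point): Place to pinch the green bin's rim on its +y side, top of the rim: x = -10, y = 50.5, z = 72 mm in its frame. The rim bar is 9 mm wide (y 46 to 55) and 14 mm deep with upright faces; a finger fits inside for x from -39 to 18 mm, elsewhere the inside ledges are only 8 mm below the rim top.
- bin_empty_rim_r (a point): The same on its -y side: x = -10, y = -50.5, z = 72 mm.
- bin_full: Sage-green bin on the counter's right half, like bin_empty in shape, size and frame (x towards its loop handle), 0.22 kg, holding three pots; it may be turned any way. Put in the same way round a bin nests down inside; turned end for end (180 degrees) its foot enters the rim opening (120 x 92 mm) and stands on the ledges.
- bin_full_seat (a point): Where the centre of the stacked bin's underside comes: x = y = 0, z = 64 mm in bin_full's frame, level with its four inside ledges (16 mm wide at x = -47 and x = 26 mm by both long sides, 8 mm below the rim top).
- bin_grey: Grey empty bin of the same shape and frame, hanging likewise from the other hook, 165 mm beside the green one (55 mm between their rims). To be left hanging.
- spice_rack: Stepped wooden spice rack, 368 mm wide, fixed. Origin on the counter under the front of its upper shelf; x points into the rack (front is -x), y along it. Upper shelf edge at x = 0, up to z = 195 mm, side panels 200, jars at x 24 to 67 mm up to 236 mm. Lower shelf's lip at x = -39 mm, top 126 mm. A hung bin has the rack's yaw, its origin at x = -96 mm.
- hook_a (a point): In the trough of the rack's hook at y = +82.5 mm: x = -6, z = 175 mm in the rack's frame. A steel strap hook 20 mm wide pointing to the rack's -x; its upturned tip (x -16 to -12 mm) rises to z = 207 mm, 32 mm above the trough.
- hook_b (a point): The same for the like hook at y = -82.5 mm.
- pot_1: A small spice pot with a black lid, 33 mm across, 45 mm high, standing in bin_full. Origin: centre of its underside.
- pot_2: A small spice pot with a black lid, 33 mm across, 45 mm high, standing in bin_full. Origin: centre of its underside.
- pot_3: A small spice pot with a black lid, 33 mm across, 45 mm high, standing in bin_full. Origin: centre of its underside.
- kettle: Cream electric kettle on its base, 164 mm across, 239 mm high, black handle reaching 123 mm from the axis towards its +y, short spout to -y. Origin: centre of the underside.
- cup_1: Maroon ceramic cup, 82 mm across, 88 mm high. Origin: centre of the underside.
- cup_2: The second maroon cup, the same size. Origin: centre of the underside.
- jar: Glass jar with a steel lid, 92 mm across, 136 mm high. Origin: centre of the underside.
- tray: Flat steel tray 120 x 200 x 16 mm on the counter. Origin: centre of the underside.
- teaspoon: Steel teaspoon, 140 mm long, lying in the tray. Origin on its underside.
- organiser: White plastic organiser with a pull-out tray, 150 x 200 mm, 135 mm high with its divided top, fixed. Origin: centre of the underside; its front faces -x.
- organiser_drawer0 (a joint): How far the organiser's tray is pulled out, m; 0 is shut.
There are look-alikes about, which are no part of the job. Leave any yellow look-alike of the bin_empty alone. What is shaped like the bin_full but orange is not meant.

How it is judged:
By the outcome, as a careful person would: the job done as asked, in the order asked, and still so for the second after the job is handed in, with the robot touching nothing.
It also fails if it takes over 46 s, if anything falls off the work surface, if the arm or the gripper's body presses on something with over 40 N, if the wrist force passes 120 N, or if a joint passes its speed limit or range.

## Working session

There is one attempt and no reset: what is moved stays moved. The work goes in short steps, Python scripts to look and compute and a tool call to move; the robot and the scene stay as the last step left them, time stands still between calls to the robot, and variables do not carry over. Pictures are saved under pics/ and viewed, and the job is handed in when it is done.

Besides the shell and the picture viewer there is one more tool, called after "Emit:" by a JSON object that holds its "name" and its "arguments". servo_tool: Moves the arm, as the interface text tells. Its arguments: {"type":"object","properties":{"targets":{"type":"array","items":{"type":"number"}},"fingers":{"type":"number"}},"required":["targets"]}

```bash
mkdir -p pics; ls
python3 - <<'E'
from bench import telemetry,cams,ctrl
import cv2,numpy as np
o=telemetry.get_obs()
for k,v in o.items(): print(k,np.round(v,4))
print(ctrl.nose_length)
for n in("scene","top"):
    im,d=cams.camera(n); cv2.imwrite(f"pics/{n}0.png",im); np.save(f"pics/{n}0.npy",d)
    print(n,{k:np.round(v,4).tolist() for k,v in cams.camera_params(n).items()})
E
```

```text
pics
time_s 0.0
q [-1.4393  0.1815  1.608   0.      1.3538 -0.2063]
dq [-0.0017  0.0012  0.0001 -0.0001 -0.0001  0.0009]
joint_efforts [-1.00000e-03 -4.44866e+01 -3.51342e+01 -3.00000e-04  8.90000e-03
 -0.00000e+00]
eef_pos [ 0.1905 -0.542   0.2554]
eef_rot [ 0.1182  0.6971  0.1195 -0.697 ]
wrist_force [ 0.999  -0.8247  0.5107]
torque [-0.0036  0.0063  0.0487]
opening 1.0013
0.025
scene {'intrinsics': [[422.6872, 0.0, 280.075], [0.0, 422.6872, 208.7372], [0.0, 0.0, 1.0]], 'D': [-0.0047, 0.0, 0.0, 0.0, 0.0], 'R': [[0.7724, 0.6351, 0.01], [0.4732, -0.5649, -0.676], [-0.4237, 0.5269, -0.7368]], 't': [-0.4369, -0.116, 1.5354]}
top {'intrinsics': [[444.1357, 0.0, 286.4206], [0.0, 444.1357, 212.4233], [0.0, 0.0, 1.0]], 'D': [-0.112, 0.0, 0.0, 0.0, 0.0], 'R': [[-0.014, -0.9999, 0.0076], [-0.998, 0.0135, -0.0621], [0.062, -0.0085, -0.998]], 't': [0.034, 0.5427, 1.4903]}
```

View pics/scene0.png

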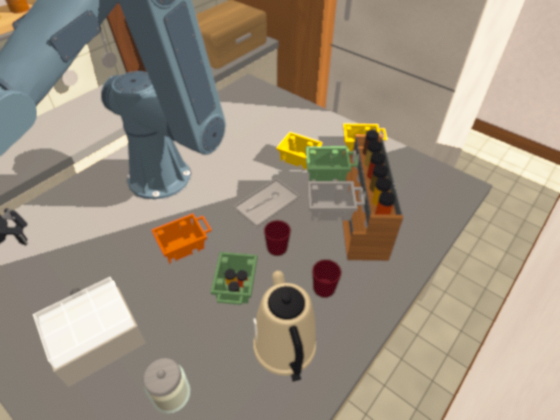

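View pics/top0.png

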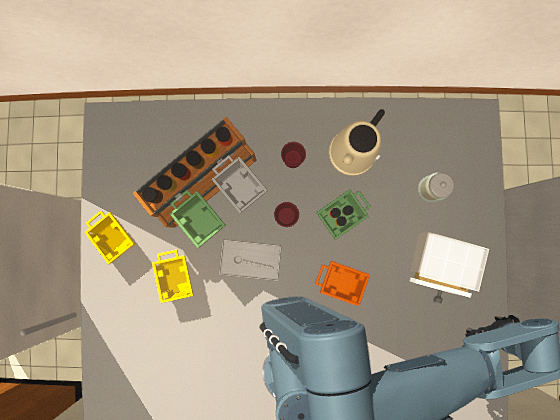

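Run:
```python
import cv2,numpy as np
im=cv2.imread("pics/top0.png")
a=cv2.resize(im[170:260,145:235],(390,390),interpolation=cv2.INTER_CUBIC)
b=cv2.resize(im[170:260,300:390],(390,390),interpolation=cv2.INTER_CUBIC)
cv2.imwrite("pics/crop0.png",np.hstack([a,b]))
im=cv2.imread("pics/scene0.png")
a=cv2.resize(im[120:220,290:400],(429,390),interpolation=cv2.INTER_CUBIC)
b=cv2.resize(im[230:320,195:275],(347,390),interpolation=cv2.INTER_CUBIC)
cv2.imwrite("pics/crop1.png",np.hstack([a,b]))
```

```text
(no output)
```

View pics/crop0.png

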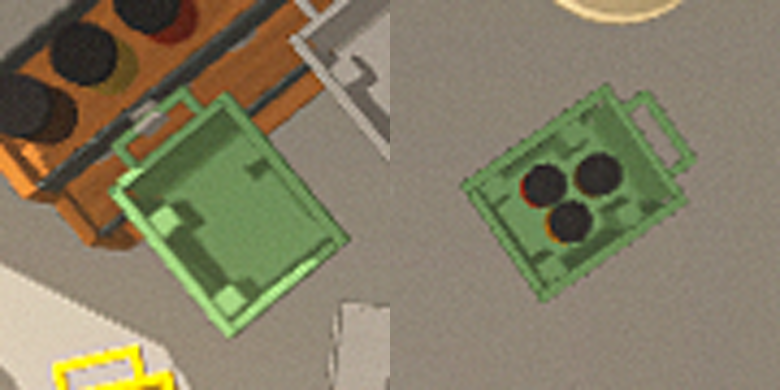

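View pics/crop1.png

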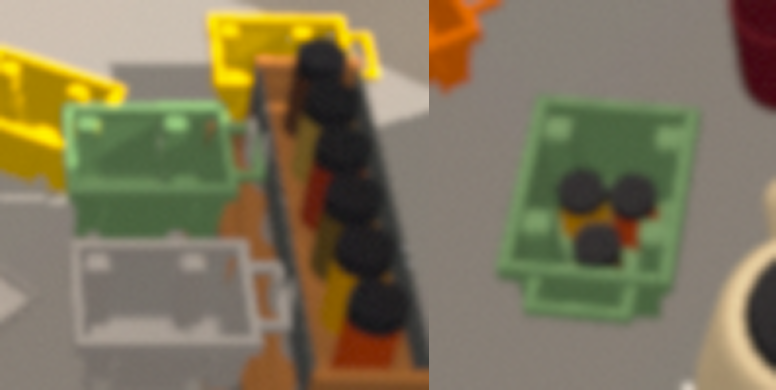

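```bash
cat > h.py <<'E'
import cv2,numpy as np
from bench import cams
P={n:{k:np.array(v,float) for k,v in cams.camera_params(n).items()} for n in("scene","top")}
def world(n,d,mask):
    p=P[n]; v,u=np.nonzero(mask&(d>0))
    uv=cv2.undistortPoints(np.stack([u,v],1).astype(float)[:,None],p["intrinsics"],p["D"])[:,0]
    z=d[v,u]; c=np.c_[uv*z[:,None],z]
    return (c-p["t"])@p["R"], np.c_[u,v]
def proj(n,X):
    p=P[n]; r,_=cv2.Rodrigues(p["R"]); return cv2.projectPoints(np.asarray(X,float).reshape(-1,1,3),r,p["t"],p["intrinsics"],p["D"])[0][:,0]
def green(im):
    h=cv2.cvtColor(im,cv2.COLOR_BGR2HSV)
    return (h[...,0]>45)&(h[...,0]<80)&(h[...,1]>60)
E
python3 - <<'E'
from h import *
for n,box in (("top",[(150,180,240,255),(310,180,380,250)]),("scene",[(295,135,362,190),(200,245,265,310)])):
    im=cv2.imread(f"pics/{n}0.png"); d=np.load(f"pics/{n}0.npy"); g=green(im)
    for i,b in enumerate(box):
        m=np.zeros_like(g); m[b[1]:b[3],b[0]:b[2]]=g[b[1]:b[3],b[0]:b[2]]
        X,_=world(n,d,m); zt=[.187,.072][i]
        print(n,i,len(X),np.histogram(X[:,2],bins=np.arange(0,.22,.01))[0])
        s=X[abs(X[:,2]-zt)<.007]
        print(len(s),np.median(s,0), [np.round(q,4).tolist() for q in cv2.minAreaRect((s[:,:2]).astype(np.float32))[:2]],cv2.minAreaRect(s[:,:2].astype(np.float32))[2])
E
```

```text
top 0 1293 [  1   0   0   0   0   0   0   0   0   0  26 540  61  25  22  23  24 187
 375   9   0]
383 [0.52637297 0.30504681 0.18399961] [[0.5258, 0.3059], [0.1587, 0.1091]] 38.72722244262695
top 1 1043 [229  46  46  46  50  77 267 209   1   0   0   0   0   0   0   0   0   0
   0   0   0]
380 [ 0.54108618 -0.16688887  0.070346  ] [[0.5384, -0.1658], [0.1083, 0.1583]] 33.887760162353516
scene 0 1276 [  3   1   0   0   0   0   0   0   0   0   1  57 120 165 154 153 120 248
 251   3   0]
254 [0.52643118 0.28718387 0.18436745] [[0.5263, 0.3014], [0.1554, 0.1133]] 40.86639404296875
scene 1 1442 [ 43  63 101 140 171 141 401 381   0   0   0   0   0   0   0   0   0   0
   0   0   0]
632 [ 0.54685292 -0.18972059  0.07089996] [[0.5385, -0.1693], [0.1089, 0.1618]] 34.174903869628906
```

```bash
cat >> h.py <<'E'
from scipy.spatial import cKDTree
from scipy.optimize import minimize
def model():
    g=np.stack(np.meshgrid(np.arange(-70,95,1.),np.arange(-57,58,1.)),-1).reshape(-1,2)
    x,y=g.T
    rim=(abs(x)<=68)&(abs(y)<=55)&~((abs(x)<60)&(abs(y)<46))
    h=(x>68)&(x<=92)&(abs(y)<=34)&~((x<84)&(abs(y)<26))
    return g[rim|h]/1000
M=model(); TM=cKDTree(M)
def fit(XY,p0):
    T=cKDTree(XY)
    def loc(p,A): c,s=np.cos(p[2]),np.sin(p[2]); return (A-p[:2])@np.array([[c,-s],[s,c]])
    def cost(p):
        c,s=np.cos(p[2]),np.sin(p[2])
        a=TM.query(loc(p,XY))[0]; W=M@np.array([[c,s],[-s,c]])+p[:2]; b=T.query(W)[0]
        return np.minimum(a,.01).mean()+ np.minimum(b,.01).mean()
    best=min((minimize(cost,[p0[0],p0[1],p0[2]+dy],method="Nelder-Mead",options=dict(initial_simplex=np.array([p0[0],p0[1],p0[2]+dy])+np.array([[0,0,0],[.008,0,0],[0,.008,0],[0,0,.1]]),xatol=1e-5,fatol=1e-7)) for dy in(-.05,0,.05)),key=lambda r:r.fun)
    return best.x,best.fun
def rimpts(n,im,d,b,zt,mask=None,tol=.006):
    g=green(im) if mask is None else mask
    m=np.zeros_like(g); m[b[1]:b[3],b[0]:b[2]]=g[b[1]:b[3],b[0]:b[2]]
    X,_=world(n,d,m); 
    zm=np.percentile(X[:,2],95)
    return X[(X[:,2]>zm-tol)&(X[:,2]<zt+.012)]
E
python3 - <<'E'
from h import *
for n,box in (("top",[(150,180,240,255),(310,180,380,250)]),("scene",[(295,135,362,190),(200,245,265,310)])):
    im=cv2.imread(f"pics/{n}0.png"); d=np.load(f"pics/{n}0.npy")
    for i,b in enumerate(box):
        s=rimpts(n,im,d,b,[.187,.072][i])
        for y0 in ([.68,.68+np.pi] if i==0 else [-.98,-.98+np.pi]):
            off=np.array([np.cos(y0),np.sin(y0)])*.012
            c=np.array([[.526,.304],[.5385,-.167]][i])-off
            print(n,i,len(s),np.median(s[:,2]),np.round(fit(s[:,:2],[*c,y0]),4) if 0 else [np.round(q,4) for q in fit(s[:,:2],[*c,y0])])
E
```

```text
top 0 354 0.1842362056611708 [array([0.5159, 0.2983, 0.6749]), np.float64(0.0025)]
top 0 354 0.1842362056611708 [array([0.533 , 0.312 , 3.8142]), np.float64(0.0067)]
top 1 285 0.07121213332465945 [array([ 0.5317, -0.1558, -0.9738]), np.float64(0.0026)]
top 1 285 0.07121213332465945 [array([ 0.5436, -0.1732,  2.1882]), np.float64(0.007)]
scene 0 253 0.18437501490740696 [array([0.5166, 0.2941, 0.6941]), np.float64(0.004)]
scene 0 253 0.18437501490740696 [array([0.5335, 0.3089, 3.8257]), np.float64(0.0073)]
scene 1 476 0.07197588732435659 [array([ 0.5328, -0.1598, -0.9831]), np.float64(0.0021)]
scene 1 476 0.07197588732435659 [array([ 0.5445, -0.1774,  2.1579]), np.float64(0.0071)]
```

```bash
cat > plan.py <<'E'
import numpy as np
from scipy.spatial.transform import Rotation as Ro
from bench import telemetry
def state():
    o=telemetry.get_obs(); q=o["eef_rot"]; R=Ro.from_quat([q[1],q[2],q[3],q[0]]).as_matrix()
    return o,np.array(o["eef_pos"]),R
def yawy(R): return np.arctan2(R[1,1],R[0,1])   # heading of tool y
def plan(goal,dyaw,n,vmax=45,pos=None,R=None,dirty=False):
    """n rows from pos/R to goal, turning world yaw by dyaw (tool x down -> turn about tool x = -dyaw)"""
    if pos is None: _,pos,R=state()
    t=-dyaw/n; rows=[]; step=(np.array(goal)-pos)/n; p=pos.copy(); Rc=R.copy(); 
    for i in range(n):
        tgt=pos+step*(i+1); s=Rc.T@(tgt-p)*1000; s=np.round(s,0 if not dirty else 1); tr=round(t,3)
        p=p+Rc@s/1000; Rc=Rc@Ro.from_rotvec([tr,0,0]).as_matrix()
        rows.append([*s,tr])
    for i in range(0,n,5): print([float(x) for r in rows[i:i+5] for x in r])
    print("end",p,yawy(Rc),Rc[:,0]); return p,Rc
E
python3 - <<'E'
from plan import *
o,p,R=state(); print(R.round(3),yawy(R),o["q"][0],o["q"][5])
E
```

```text
[[-0.     0.331 -0.943]
 [ 0.002 -0.943 -0.331]
 [-1.    -0.002 -0.   ]] -1.2330207515858864 -1.4393008483538465 -0.20627897859068237
```

Run:
```python
from plan import *
b=np.array([.516,.2965]);y=.682
c,s=np.cos(y),np.sin(y)
g=b+np.array([[c,-s],[s,c]])@[-.005,.0505]; print(g)
mid=np.array([.42,-.15,.27])
p,R=plan(mid,.17,10)
plan([*g,.265],-.891+(.682-.682)-yawy(R),15,pos=p,R=R)
```

```text
[0.48028591 0.3325521 ]
[-1.0, -29.0, -35.0, -0.017, -2.0, -29.0, -35.0, -0.017, -1.0, -28.0, -35.0, -0.017, -2.0, -28.0, -37.0, -0.017, -1.0, -27.0, -36.0, -0.017]
[-1.0, -26.0, -37.0, -0.017, -2.0, -26.0, -38.0, -0.017, -1.0, -25.0, -37.0, -0.017, -2.0, -24.0, -39.0, -0.017, -1.0, -24.0, -38.0, -0.017]
end [ 0.41968474 -0.150416    0.27005234] -1.0630205731631475 [-2.11937490e-04  1.57250063e-03 -9.99998741e-01]
[0.0, -26.0, -19.0, -0.011, 1.0, -26.0, -20.0, -0.011, 0.0, -26.0, -19.0, -0.011, 1.0, -25.0, -20.0, -0.011, -0.0, -26.0, -21.0, -0.011]
[0.0, -25.0, -20.0, -0.011, 1.0, -25.0, -21.0, -0.011, 0.0, -24.0, -21.0, -0.011, 0.0, -25.0, -22.0, -0.011, 1.0, -24.0, -21.0, -0.011]
[0.0, -24.0, -22.0, -0.011, 1.0, -23.0, -23.0, -0.011, 0.0, -24.0, -22.0, -0.011, 0.0, -23.0, -23.0, -0.011, 1.0, -23.0, -23.0, -0.011]
end [0.48036505 0.33284043 0.26479939] -0.8980204466872013 [-2.11937490e-04  1.57250063e-03 -9.99998741e-01]
```

Emit:
{"name": "servo_tool", "arguments": {"targets": [-1, -29, -35, -0.017, -2, -29, -35, -0.017, -1, -28, -35, -0.017, -2, -28, -37, -0.017, -1, -27, -36, -0.017], "fingers": 32}}

```text
time_s: 0.6
eef_pos: [0.3057, -0.3446, 0.263]
eef_rot: [0.148, 0.691, 0.149, -0.691]
wrist_force: [1.2, 0.0, -0.1]
opening: 0.374
```

Emit:
{"name": "servo_tool", "arguments": {"targets": [-1, -26, -37, -0.017, -2, -26, -38, -0.017, -1, -25, -37, -0.017, -2, -24, -39, -0.017, -1, -24, -38, -0.017]}}

```text
time_s: 1.1
eef_pos: [0.4203, -0.1491, 0.2704]
eef_rot: [0.178, 0.684, 0.178, -0.684]
wrist_force: [0.4, -0.2, -0.5]
opening: 0.377
```

Emit:
{"name": "servo_tool", "arguments": {"targets": [0, -26, -19, -0.011, 1, -26, -20, -0.011, 0, -26, -19, -0.011, 1, -25, -20, -0.011, 0, -26, -21, -0.011]}}

```text
time_s: 1.6
eef_pos: [0.4397, 0.0119, 0.268]
eef_rot: [-0.196, -0.679, -0.197, 0.679]
wrist_force: [-0.2, 0.1, 0.1]
opening: 0.373
```

Emit:
{"name": "servo_tool", "arguments": {"targets": [0, -25, -20, -0.011, 1, -25, -21, -0.011, 0, -24, -21, -0.011, 0, -25, -22, -0.011, 1, -24, -21, -0.011]}}

```text
time_s: 2.1
eef_pos: [0.4594, 0.1725, 0.2661]
eef_rot: [-0.215, -0.673, -0.215, 0.674]
wrist_force: [0.8, 0.1, -0.1]
opening: 0.376
```

Emit:
{"name": "servo_tool", "arguments": {"targets": [0, -24, -22, -0.011, 1, -23, -23, -0.011, 0, -24, -22, -0.011, 0, -23, -23, -0.011, 1, -23, -23, -0.011]}}

```text
time_s: 2.6
eef_pos: [0.4802, 0.3337, 0.2639]
eef_rot: [-0.234, -0.667, -0.234, 0.668]
wrist_force: [0.3, 0.1, 0.6]
opening: 0.372
```

Run:
```python
from plan import *
from h import *
o,p,R=state(); print(o["time_s"],p,yawy(R),o["opening"],o["q"])
for n in("scene","top"):
    im,d=cams.camera(n); cv2.imwrite(f"pics/{n}1.png",im); np.save(f"pics/{n}1.npy",d)
o,p,R=state(); print(o["time_s"],p,yawy(R))
a=cv2.resize(cv2.imread("pics/top1.png")[150:270,130:250],(390,390),interpolation=cv2.INTER_CUBIC)
b=cv2.resize(cv2.imread("pics/scene1.png")[90:210,270:390],(390,390),interpolation=cv2.INTER_CUBIC)
cv2.imwrite("pics/crop2.png",np.hstack([a,b]))
```

```text
2.6 [0.48020998 0.33374392 0.2638971 ] -0.8973417660344137 0.3722971677013373 [ 4.04574395e-01  1.96327333e-01  1.57318434e+00 -8.01806393e-05
  1.37263281e+00  1.30193195e+00]
2.7 [0.479863   0.33536186 0.26348988] -0.8944609876791045
```

View pics/crop2.png

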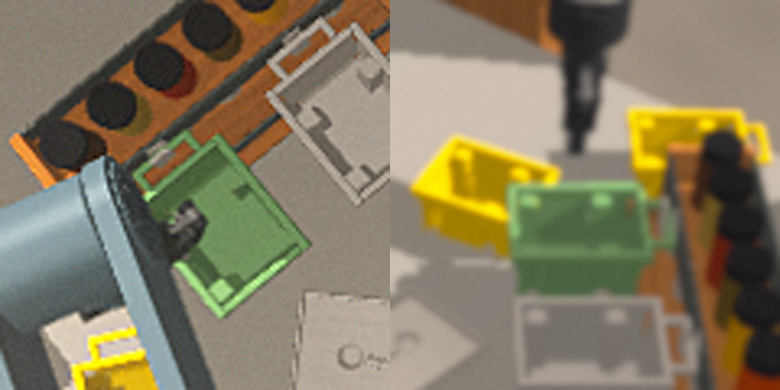

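Run:
```python
from plan import *
from h import *
o,p,R=state()
for n in("scene","top"):
    im=cv2.imread(f"pics/{n}1.png");d=np.load(f"pics/{n}1.npy")
    pts=[p+R@[.025,s*.016,w] for s in(1,-1) for w in (-.011,.011)]+[p+R@[.025,0,0]]
    # predicted bin rim
    y=.682;Rb=np.array([[np.cos(y),-np.sin(y)],[np.sin(y),np.cos(y)]])
    rim=[[*(np.array([.516,.2965])+Rb@q),.187] for q in ([.068,.055],[-.068,.055],[-.068,-.055],[.068,-.055],[-.005,.0505])]
    u=proj(n,pts); v=proj(n,rim); c=u.mean(0)
    k=8; x0,y0=int(c[0])-37,int(c[1])-37
    im2=cv2.resize(im[y0:y0+74,x0:x0+74],None,fx=k,fy=k,interpolation=cv2.INTER_CUBIC)
    f=lambda a:tuple(int(t) for t in ((np.array(a)-[x0,y0]+.5)*k))
    for a in u: cv2.circle(im2,f(a),4,(0,0,255),-1)
    for i in range(4): cv2.line(im2,f(v[i]),f(v[(i+1)%4]),(255,0,255),1)
    cv2.circle(im2,f(v[4]),4,(255,0,255),-1)
    cv2.imwrite(f"pics/ov1{n}.png",im2)
```

```text
(no output)
```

View pics/ov1scene.png

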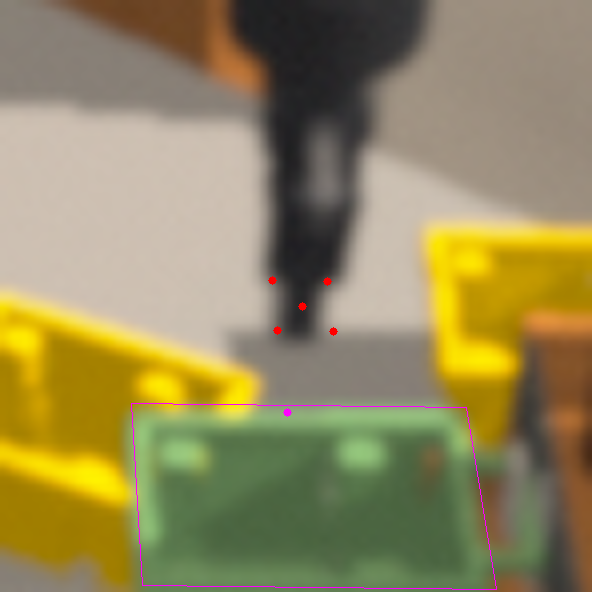

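View pics/ov1top.png

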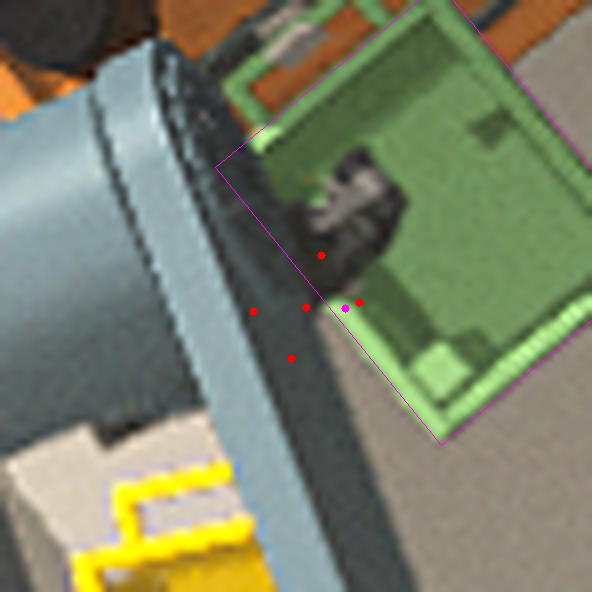

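Emit:
{"name": "servo_tool", "arguments": {"targets": [10, 0, 0, -0.009, 10, 0, 0, 0, 10, 0, 0, 0, 0, 0, 0, 0, 0, 0, 0, 0]}}

```text
time_s: 3.2
eef_pos: [0.4803, 0.3316, 0.2338]
eef_rot: [-0.236, -0.666, -0.236, 0.667]
wrist_force: [-0.8, 0.0, -0.5]
opening: 0.374
```

Run:
```python
from plan import *
o,p,R=state(); print(o["time_s"],p,yawy(R),R[:,0])
g=np.array([.4803,.3326,.186]); print((R.T@(g-p)*1000).round(1))
```

```text
3.2 [0.48034093 0.33163146 0.23384519] -0.890026541231854 [-9.00406502e-04 -4.24272047e-04 -9.99999505e-01]
[47.8 -0.8 -0.6]
```

Good. Descend.

Emit:
{"name": "servo_tool", "arguments": {"targets": [14, -0.5, 0, 0, 14, 0, 0, 0, 12, 0, 0, 0, 8, 0, 0, 0, 0, 0, 0, 0]}}

```text
time_s: 3.7
eef_pos: [0.479, 0.3323, 0.1842]
eef_rot: [-0.237, -0.665, -0.236, 0.668]
wrist_force: [-0.6, 0.2, -0.2]
opening: 0.374
```

Run:
```python
from plan import *
from h import *
for n in("scene","top"):
    im,d=cams.camera(n); cv2.imwrite(f"pics/{n}2.png",im); np.save(f"pics/{n}2.npy",d)
o,p,R=state(); print(o["time_s"],p,yawy(R),o["wrist_force"])
a=cv2.resize(cv2.imread("pics/top2.png")[170:260,145:235],(390,390),interpolation=cv2.INTER_CUBIC)
b=cv2.resize(cv2.imread("pics/scene2.png")[100:190,290:380],(390,390),interpolation=cv2.INTER_CUBIC)
cv2.imwrite("pics/crop3.png",np.hstack([a,b]))
```

```text
3.8 [0.48008144 0.33282106 0.1860956 ] -0.888910238763269 [-0.52907675  0.46521219  0.50990645]
```

View pics/crop3.png

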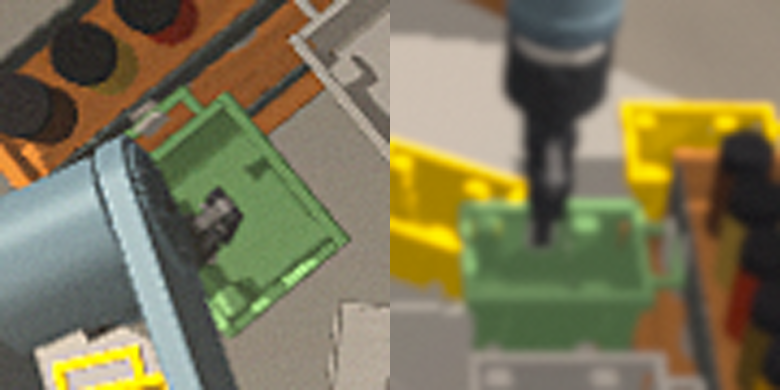

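Emit:
{"name": "servo_tool", "arguments": {"targets": [0, 0, 0, 0, 0, 0, 0, 0, 0, 0, 0, 0, 0, 0, 0, 0, 0, 0, 0, 0], "fingers": 13}}

```text
time_s: 4.3
eef_pos: [0.4801, 0.3328, 0.1865]
eef_rot: [0.236, 0.667, 0.236, -0.666]
wrist_force: [-0.1, -0.2, 0.9]
opening: 0.153
```

Emit:
{"name": "servo_tool", "arguments": {"targets": [0, 0, 0, 0, 0, 0, 0, 0, 0, 0, 0, 0, 0, 0, 0, 0, 0, 0, 0, 0], "fingers": 0}}

```text
time_s: 4.8
eef_pos: [0.4798, 0.3332, 0.1872]
eef_rot: [0.237, 0.666, 0.237, -0.666]
wrist_force: [-4.4, 1.9, 5.1]
opening: 0.097
```

Emit:
{"name": "servo_tool", "arguments": {"targets": [-5, 0, 0, 0, -8, 0, 0, 0, -10, 0, 0, 0, -12, 0, 0, 0, -10, 0, 0, 0]}}

```text
time_s: 5.3
eef_pos: [0.4801, 0.3326, 0.2327]
eef_rot: [-0.236, -0.666, -0.236, 0.666]
wrist_force: [-0.5, 0.1, -2.6]
opening: 0.096
```

Emit:
{"name": "servo_tool", "arguments": {"targets": [-5, 0, 0, 0, -2, 0, 0, 0, 0, 0, 0, 0, 0, 0, 0, 0, 0, 0, 0, 0]}}

```text
time_s: 5.8
eef_pos: [0.4798, 0.3326, 0.2377]
eef_rot: [-0.236, -0.666, -0.236, 0.667]
wrist_force: [-0.1, -0.5, -2.4]
opening: 0.088
```

Run:
```python
from plan import *
from h import *
for n in("scene","top"):
    im,d=cams.camera(n); cv2.imwrite(f"pics/{n}3.png",im); np.save(f"pics/{n}3.npy",d)
o,p,R=state(); print(o["time_s"],p,yawy(R),o["wrist_force"],o["torque"],o["opening"])
a=cv2.resize(cv2.imread("pics/top3.png")[170:260,145:235],(390,390),interpolation=cv2.INTER_CUBIC)
b=cv2.resize(cv2.imread("pics/scene3.png")[90:190,290:390],(390,390),interpolation=cv2.INTER_CUBIC)
cv2.imwrite("pics/crop4.png",np.hstack([a,b]))
```

```text
5.9 [0.47986748 0.33267115 0.23779022] -0.8889858698003565 [-0.18714339  0.61195831 -0.83283451] [0.03996363 0.08618015 0.04154256] 0.09061402359742907
```

View pics/crop4.png

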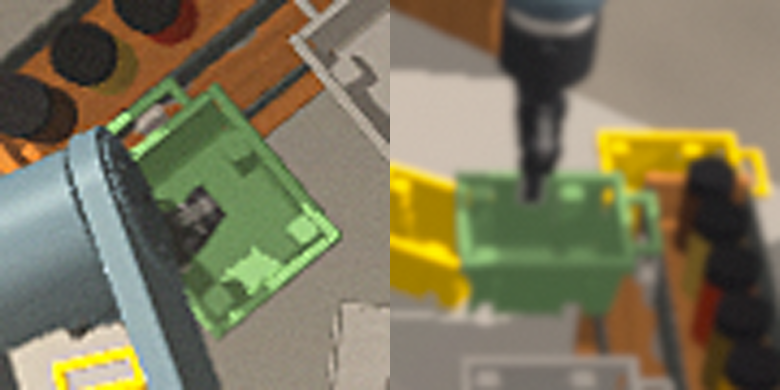

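Emit:
{"name": "servo_tool", "arguments": {"targets": [0, 0, 12, 0, 0, 0, 22, 0, 0, 0, 30, 0, 0, 0, 32, 0, 0, 0, 30, 0]}}

```text
time_s: 6.4
eef_pos: [0.3811, 0.2526, 0.2379]
eef_rot: [-0.236, -0.666, -0.236, 0.667]
wrist_force: [0.5, -0.2, -1.5]
opening: 0.092
```

Run:
```python
from plan import *
from h import *
d=np.load("pics/top0.npy"); m=np.zeros(d.shape,bool); m[100:185,325:395]=1
X,_=world("top",d,m); k=X[X[:,2]>.1]; print("kettle",k.min(0),k.max(0),"body",np.median(k[:,:2],0))
m[:]=0;m[195:235,270:302]=1;X,_=world("top",d,m);k=X[X[:,2]>.06];print("cup",k.min(0),k.max(0))
m[:]=0;m[138:172,277:310]=1;X,_=world("top",d,m);k=X[X[:,2]>.06];print("cup",k.min(0),k.max(0))
o,p,R=state(); print(o["time_s"],p,yawy(R),o["wrist_force"],o["torque"],o["opening"])
# target bin pose -> tcp
b=np.array([.532,-.158]);y=-.977+np.pi
g=b+np.array([[np.cos(y),-np.sin(y)],[np.sin(y),np.cos(y)]])@[-.005,.0505]; print(g)
plan([*g,.237],y-np.pi/2-yawy(R),15)
```

```text
kettle [ 0.67645223 -0.27963947  0.10017342] [ 0.84995616 -0.13212849  0.24451149] body [ 0.73849516 -0.19418581]
cup [ 0.49470507 -0.01051635  0.06096838] [0.5730341  0.06750773 0.0940678 ]
cup [ 0.69070167 -0.03689052  0.06064186] [0.77051326 0.04228606 0.09403697]
6.4 [0.38107629 0.25261901 0.23791962] -0.8888277986395364 [ 0.48795242 -0.1973169  -1.48618161] [0.04735958 0.1242943  0.03369092] 0.09210820282598935
[ 0.49294202 -0.19039945]
[0.0, 28.0, 13.0, -0.099, 0.0, 26.0, 15.0, -0.099, 0.0, 24.0, 18.0, -0.099, 0.0, 23.0, 21.0, -0.099, 0.0, 21.0, 22.0, -0.099]
[0.0, 18.0, 25.0, -0.099, 0.0, 16.0, 26.0, -0.099, 1.0, 13.0, 27.0, -0.099, -0.0, 10.0, 29.0, -0.099, -0.0, 7.0, 29.0, -0.099]
[-0.0, 5.0, 30.0, -0.099, -0.0, 1.0, 31.0, -0.099, -0.0, -1.0, 30.0, -0.099, -0.0, -5.0, 30.0, -0.099, -0.0, -8.0, 30.0, -0.099]
end [ 0.49260398 -0.19069159  0.2369909 ] 0.5961722759061039 [-6.08006525e-04 -3.13740103e-04 -9.99999766e-01]
```

Emit:
{"name": "servo_tool", "arguments": {"targets": [0, 28, 13, -0.099, 0, 26, 15, -0.099, 0, 24, 18, -0.099, 0, 23, 21, -0.099, 0, 21, 22, -0.099]}}

```text
time_s: 6.9
eef_pos: [0.4199, 0.1045, 0.2384]
eef_rot: [0.394, 0.587, 0.394, -0.587]
wrist_force: [0.9, 0.8, -1.3]
opening: 0.094
```

Emit:
{"name": "servo_tool", "arguments": {"targets": [0, 18, 25, -0.099, 0, 16, 26, -0.099, 1, 13, 27, -0.099, 0, 10, 29, -0.099, 0, 7, 29, -0.099]}}

```text
time_s: 7.4
eef_pos: [0.4564, -0.0431, 0.2373]
eef_rot: [0.526, 0.473, 0.525, -0.473]
wrist_force: [-0.1, 0.8, -2.4]
opening: 0.091
```

Emit:
{"name": "servo_tool", "arguments": {"targets": [0, 5, 30, -0.099, 0, 1, 31, -0.099, 0, -1, 30, -0.099, 0, -5, 30, -0.099, 0, -8, 30, -0.099]}}

```text
time_s: 7.9
eef_pos: [0.4938, -0.1912, 0.2372]
eef_rot: [0.625, 0.33, 0.626, -0.33]
wrist_force: [0.3, -0.7, -2.7]
opening: 0.089
```

Emit:
{"name": "servo_tool", "arguments": {"targets": [0, 0, 0, 0, 0, 0, 0, 0, 0, 0, 0, 0, 0, 0, 0, 0, 0, 0, 0, 0]}}

```text
time_s: 8.4
eef_pos: [0.4937, -0.1891, 0.2374]
eef_rot: [0.625, 0.331, 0.625, -0.331]
wrist_force: [0.3, -0.8, -1.6]
opening: 0.096
```

Run:
```python
from plan import *
from h import *
for n in("scene","top"):
    im,d=cams.camera(n); cv2.imwrite(f"pics/{n}4.png",im); np.save(f"pics/{n}4.npy",d)
o,p,R=state(); print(o["time_s"],p,yawy(R),R[:,0],o["wrist_force"],o["torque"],o["opening"])
a=cv2.resize(cv2.imread("pics/top4.png")[140:260,280:400],(390,390),interpolation=cv2.INTER_CUBIC)
b=cv2.resize(cv2.imread("pics/scene4.png")[190:310,190:310],(390,390),interpolation=cv2.INTER_CUBIC)
cv2.imwrite("pics/crop5.png",np.hstack([a,b]))
```

```text
8.5 [ 0.49372002 -0.18937194  0.23743685] 0.5966971991227462 [ 1.61218588e-04 -1.24142773e-04 -9.99999979e-01] [-0.04024749  0.27100328 -2.21826974] [-0.08614536  0.05666051  0.01399578] 0.09463470091105394
```

View pics/crop5.png

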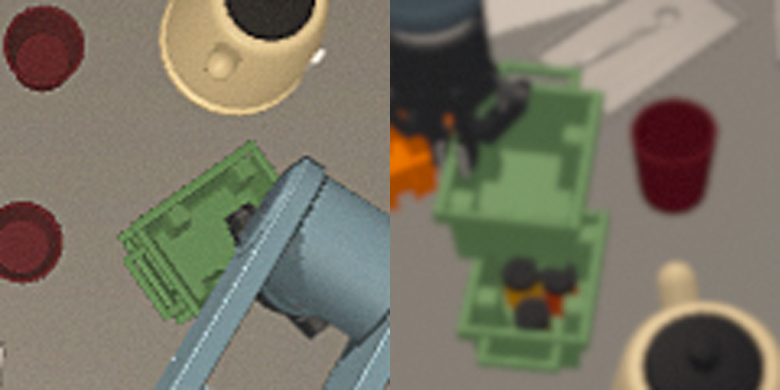

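Run:
```python
from plan import *
from h import *
o,p,R=state()
c0=p[:2]; y=yawy(R)+np.pi/2
pred=c0-np.array([[np.cos(y),-np.sin(y)],[np.sin(y),np.cos(y)]])@[-.005,.0505]
print("pred",pred,y)
for n in("scene","top"):
    im=cv2.imread(f"pics/{n}4.png");d=np.load(f"pics/{n}4.npy")
    X,_=world(n,d,green(im)); X=X[(abs(X[:,:2]-pred)<.12).all(1)]
    print(n,np.histogram(X[:,2],np.arange(.15,.26,.005))[0])
    # floor plane & rim plane
    for lo,hi in((.162,.178),(.230,.246)):
        s=X[(X[:,2]>lo)&(X[:,2]<hi)]
        if lo<.2:
            cc=(s[:,:2]-pred)@np.array([[np.cos(y),-np.sin(y)],[np.sin(y),np.cos(y)]]); s=s[(abs(cc[:,0])<.045)&(abs(cc[:,1])<.033)]
        A=np.c_[s[:,:2]-pred,np.ones(len(s))]; r=np.ones(len(s),bool)
        for _ in range(5):
            k=np.linalg.lstsq(A[r],s[r,2],rcond=None)[0]; e=s[:,2]-A@k; r=abs(e)<max(.0015,2*np.std(e[r]))
        sx=k[:2]@[np.cos(y),np.sin(y)]; sy=k[:2]@[-np.sin(y),np.cos(y)]
        print("  z0 %.4f slope along x %.3f y %.3f n %d rms %.4f"%(k[2],sx,sy,r.sum(),np.std(e[r])))
    s=X[(X[:,2]>.228)]; f=fit(s[:,:2],[*pred,y]); print("fit",np.round(f[0],4),f[1],len(s))
```

```text
pred [ 0.53268385 -0.15685933] 2.1674935259176427
scene [  0   1 145 330  92  75  91  72  77  71  80  82  49  50 140 187 299 105
   2   0   0   1]
  z0 0.1655 slope along x 0.005 y 0.054 n 302 rms 0.0013
  z0 0.2334 slope along x -0.004 y 0.034 n 354 rms 0.0014
fit [ 0.5329 -0.1587  2.1763] 0.004224585575359192 512
top [  0  51 263 181  27  22  18  19  14  20  17  23  21  29  65 134 168  46
   0   0   0   0]
  z0 0.1648 slope along x -0.000 y 0.025 n 252 rms 0.0015
  z0 0.2332 slope along x -0.003 y 0.024 n 192 rms 0.0016
fit [ 0.5327 -0.1549  2.1718] 0.004965747213535326 285
```

Emit:
{"name": "servo_tool", "arguments": {"targets": [10, -1, 0.5, 0.006, 20, 0, 0, 0, 20, 0, 0, 0, 18, 0, 0, 0, 10, 0, 0, 0]}}

```text
time_s: 9.0
eef_pos: [0.4921, -0.1902, 0.157]
eef_rot: [0.623, 0.333, 0.625, -0.333]
wrist_force: [-0.7, 0.3, -1.9]
opening: 0.095
```

Emit:
{"name": "servo_tool", "arguments": {"targets": [4, 0, 0, 0, 0, 0, 0, 0, 0, 0, 0, 0, 0, 0, 0, 0, 0, 0, 0, 0]}}

```text
time_s: 9.5
eef_pos: [0.4936, -0.1912, 0.1561]
eef_rot: [0.624, 0.333, 0.623, -0.333]
wrist_force: [0.4, 0.3, -2.7]
opening: 0.093
```

```bash
cat > look.py <<'E'
from plan import *
from h import *
import sys
k=sys.argv[1]
for n in("scene","top"):
    im,d=cams.camera(n); cv2.imwrite(f"pics/{n}{k}.png",im); np.save(f"pics/{n}{k}.npy",d)
o,p,R=state(); print(o["time_s"],p,yawy(R),R[:,0],o["wrist_force"],o["torque"],o["opening"])
a=cv2.resize(cv2.imread(f"pics/top{k}.png")[160:250,300:390],(390,390),interpolation=cv2.INTER_CUBIC)
b=cv2.resize(cv2.imread(f"pics/scene{k}.png")[220:310,190:280],(390,390),interpolation=cv2.INTER_CUBIC)
cv2.imwrite(f"pics/crop_{k}.png",np.hstack([a,b]))
y=-.977+np.pi; pred=np.array([.532,-.158]); B=np.array([[np.cos(y),-np.sin(y)],[np.sin(y),np.cos(y)]])
zr=float(sys.argv[2])  # expected rim top
for n in("scene","top"):
    im=cv2.imread(f"pics/{n}{k}.png");d=np.load(f"pics/{n}{k}.npy")
    X,_=world(n,d,green(im)); X=X[(abs(X[:,:2]-pred)<.13).all(1)]
    for lo,hi in((zr-.075,zr-.058),(zr-.009,zr+.008)):
        s=X[(X[:,2]>lo)&(X[:,2]<hi)]
        if lo<zr-.05: cc=(s[:,:2]-pred)@B; s=s[(abs(cc[:,0])<.045)&(abs(cc[:,1])<.033)]
        if len(s)<20: continue
        A=np.c_[(s[:,:2]-pred)@B,np.ones(len(s))]; r=np.ones(len(s),bool)
        for _ in range(5):
            kk=np.linalg.lstsq(A[r],s[r,2],rcond=None)[0]; e=s[:,2]-A@kk; r=abs(e)<max(.0015,2*np.std(e[r]))
        print(n,"z0 %.4f slope x %.3f y %.3f n %d"%(kk[2],kk[0],kk[1],r.sum()))
    s=X[X[:,2]>zr-.010]; f=fit(s[:,:2],[*pred,y]); 
    ref={"top":[.5317,-.1558,np.pi-.9738],"scene":[.5328,-.1598,np.pi-.9831]}[n]
    e=f[0]-ref; print(n,"fit",np.round(f[0],4),"minus full, in bin axes mm",((e[:2]@B)*1000).round(1),"yaw",round(e[2],4))
E
python3 look.py 5 .154
```

```text
9.6 [ 0.49341108 -0.19107057  0.15579063] 0.5899935699656937 [ 7.64615472e-04 -4.62612007e-04 -9.99999601e-01] [ 0.2334792  -0.57189621 -2.40129571] [-0.04926094  0.06588779 -0.01539743] 0.0926360955177384
scene z0 0.0844 slope x 0.012 y 0.051 n 332
scene z0 0.1512 slope x -0.005 y 0.034 n 463
scene fit [ 0.5328 -0.1612  2.167 ] minus full, in bin axes mm [-1.1  0.7] yaw 0.0086
top z0 0.0824 slope x 0.002 y 0.013 n 255
top z0 0.1504 slope x 0.001 y 0.031 n 243
top fit [ 0.532  -0.1574  2.1605] minus full, in bin axes mm [-1.5  0.6] yaw -0.0073
```

View pics/crop_5.png

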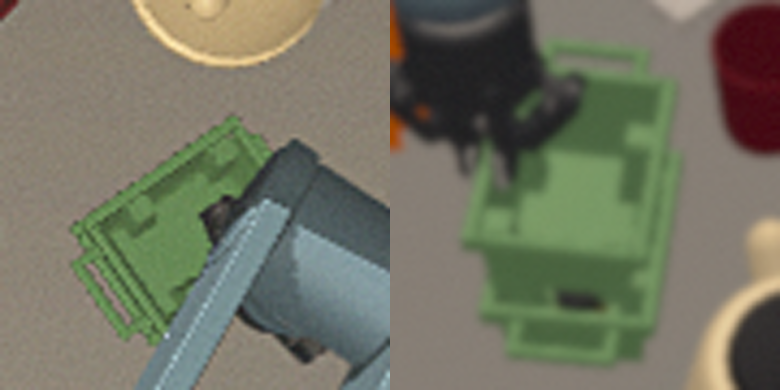

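Emit:
{"name": "servo_tool", "arguments": {"targets": [1, 1.3, -1, 0, 3, 0, 0, 0, 3, 0, 0, 0, 2, 0, 0, 0, 0, 0, 0, 0]}}

```text
time_s: 10.1
eef_pos: [0.4934, -0.1892, 0.1457]
eef_rot: [0.623, 0.333, 0.624, -0.333]
wrist_force: [0.3, 0.3, -2.4]
opening: 0.096
```

Emit:
{"name": "servo_tool", "arguments": {"targets": [1, 0, 0, 0, 1, 0, 0, 0, 1, 0, 0, 0, 0, 0, 0, 0, 0, 0, 0, 0]}}

```text
time_s: 10.6
eef_pos: [0.4937, -0.1894, 0.1433]
eef_rot: [0.624, 0.333, 0.624, -0.333]
wrist_force: [0.1, -0.4, -2.0]
opening: 0.095
```

Emit:
{"name": "servo_tool", "arguments": {"targets": [1, 0, 0, 0, 1, 0, 0, 0, 0, 0, 0, 0, 0, 0, 0, 0, 0, 0, 0, 0]}}

```text
time_s: 11.1
eef_pos: [0.4937, -0.1895, 0.1414]
eef_rot: [0.624, 0.333, 0.624, -0.333]
wrist_force: [-1.0, -0.3, -0.8]
opening: 0.09
```

Emit:
{"name": "servo_tool", "arguments": {"targets": [1, 0, 0, 0, 0, 0, 0, 0, 1, 0, 0, 0, 0, 0, 0, 0, 0, 0, 0, 0]}}

```text
time_s: 11.6
eef_pos: [0.494, -0.1896, 0.1402]
eef_rot: [0.624, 0.333, 0.623, -0.333]
wrist_force: [-4.7, 0.7, 7.7]
opening: 0.09
```

```bash
python3 look.py 6 .138
```

```text
11.7 [ 0.4940245  -0.18963922  0.14018067] 0.5901505259583028 [ 8.60765052e-04 -6.33430124e-04 -9.99999429e-01] [-3.83934521  0.80677958  6.89252928] [0.20918653 0.27224397 0.1122485 ] 0.09092883278749589
scene z0 0.0689 slope x 0.008 y 0.031 n 318
scene z0 0.1360 slope x -0.001 y 0.023 n 495
scene fit [ 0.5329 -0.1596  2.1777] minus full, in bin axes mm [ 0.2 -0.2] yaw 0.0192
top z0 0.0673 slope x 0.024 y 0.026 n 269
top z0 0.1349 slope x -0.002 y 0.015 n 282
top fit [ 0.5317 -0.1567  2.1607] minus full, in bin axes mm [-0.8  0.6] yaw -0.007
```

View pics/crop_6.png

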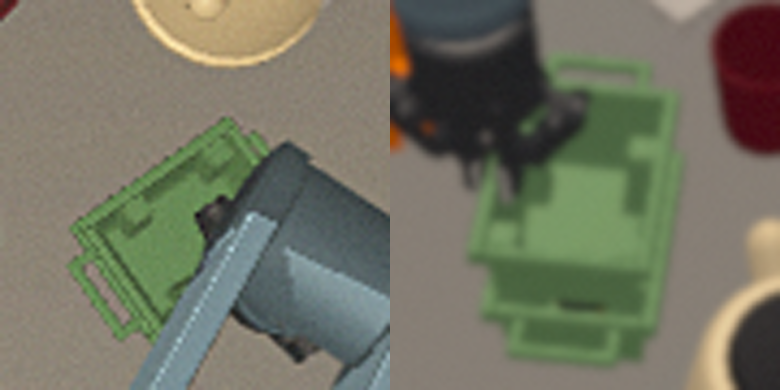

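Emit:
{"name": "servo_tool", "arguments": {"targets": [1, 0, 0, 0, 0, 0, 0, 0, 0.5, 0, 0, 0, 0, 0, 0, 0, 0, 0, 0, 0]}}

```text
time_s: 12.2
eef_pos: [0.4943, -0.1899, 0.1395]
eef_rot: [0.624, 0.333, 0.623, -0.333]
wrist_force: [-6.0, 0.6, 13.6]
opening: 0.095
```

Emit:
{"name": "servo_tool", "arguments": {"targets": [0, 0, 0, 0, 0, 0, 0, 0, 0, 0, 0, 0, 0, 0, 0, 0, 0, 0, 0, 0], "fingers": 12}}

```text
time_s: 12.7
eef_pos: [0.4937, -0.1894, 0.1376]
eef_rot: [0.624, 0.333, 0.624, -0.333]
wrist_force: [-1.1, -1.4, -0.0]
opening: 0.144
```

```bash
python3 look.py 7 .136
```

```text
12.8 [ 0.4936865  -0.18934524  0.13764061] 0.5899328397764099 [-6.52091917e-05  1.71377353e-04 -9.99999983e-01] [-0.79252745 -1.62545981  0.48267593] [-0.18785303  0.05609599  0.03316912] 0.13576827732337612
scene z0 0.0677 slope x -0.004 y -0.001 n 307
scene z0 0.1338 slope x -0.008 y -0.002 n 614
scene fit [ 0.5312 -0.16    2.1671] minus full, in bin axes mm [0.7 1.4] yaw 0.0086
top z0 0.0656 slope x 0.008 y -0.012 n 278
top z0 0.1323 slope x 0.009 y -0.030 n 291
top fit [ 0.5298 -0.1568  2.1584] minus full, in bin axes mm [0.2 2.1] yaw -0.0094
```

View pics/crop_7.png

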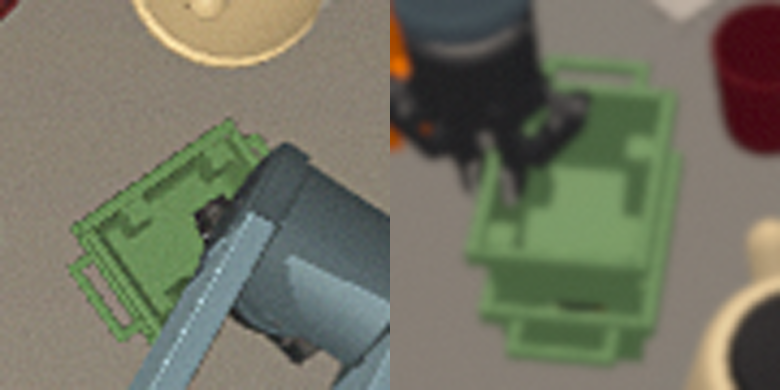

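Emit:
{"name": "servo_tool", "arguments": {"targets": [0, 0, 0, 0, 0, 0, 0, 0, 0, 0, 0, 0, 0, 0, 0, 0, 0, 0, 0, 0], "fingers": 30}}

```text
time_s: 13.3
eef_pos: [0.4937, -0.1893, 0.1378]
eef_rot: [0.624, 0.333, 0.624, -0.333]
wrist_force: [0.3, 0.2, -0.4]
opening: 0.354
```

Emit:
{"name": "servo_tool", "arguments": {"targets": [-8, 0, 0, 0, -16, 0, 0, 0, -25, 0, 0, 0, -30, 0, 0, 0, -25, 0, 0, 0]}}

```text
time_s: 13.8
eef_pos: [0.4939, -0.1895, 0.244]
eef_rot: [0.624, 0.333, 0.623, -0.333]
wrist_force: [-0.1, -0.4, -1.0]
opening: 0.352
```

Run:
```python
from plan import *
plan([.25,-.33,.26],0,10)
```

```text
[-2.0, -28.0, -2.0, 0.0, -1.0, -28.0, -2.0, 0.0, -2.0, -28.0, -2.0, 0.0, -1.0, -28.0, -2.0, 0.0, -2.0, -28.0, -1.0, 0.0]
[-2.0, -29.0, -2.0, 0.0, -1.0, -28.0, -2.0, 0.0, -2.0, -28.0, -2.0, 0.0, -2.0, -28.0, -2.0, 0.0, -1.0, -28.0, -2.0, 0.0]
end [ 0.24983674 -0.33004261  0.25977778] 0.5900150757440692 [ 1.13513073e-03 -7.09845660e-04 -9.99999104e-01]
```

Emit:
{"name": "servo_tool", "arguments": {"targets": [-2, -28, -2, 0, -1, -28, -2, 0, -2, -28, -2, 0, -1, -28, -2, 0, -2, -28, -1, 0]}}

```text
time_s: 14.3
eef_pos: [0.3714, -0.2601, 0.2505]
eef_rot: [0.624, 0.333, 0.624, -0.333]
wrist_force: [-0.4, -0.0, -0.6]
opening: 0.352
```

Emit:
{"name": "servo_tool", "arguments": {"targets": [-2, -29, -2, 0, -1, -28, -2, 0, -2, -28, -2, 0, -2, -28, -2, 0, -1, -28, -2, 0]}}

```text
time_s: 14.8
eef_pos: [0.2487, -0.3305, 0.2587]
eef_rot: [0.624, 0.333, 0.623, -0.333]
wrist_force: [-0.2, -0.4, 0.5]
opening: 0.352
```

```bash
python3 look.py 8 .136
```

```text
14.9 [ 0.24770392 -0.33143532  0.25872539] 0.5864616190902604 [-2.56304191e-04 -1.87718748e-03 -9.99998205e-01] [0.78064276 0.85095225 0.22471818] [ 0.04782782 -0.00357414  0.04952321] 0.350830882847494
scene z0 0.0680 slope x -0.017 y -0.003 n 296
scene z0 0.1338 slope x -0.004 y 0.001 n 753
scene fit [ 0.5318 -0.16    2.1731] minus full, in bin axes mm [0.4 1. ] yaw 0.0146
top z0 0.0662 slope x 0.001 y 0.013 n 432
top z0 0.1337 slope x -0.009 y -0.001 n 438
top fit [ 0.5303 -0.1563  2.1692] minus full, in bin axes mm [0.4 1.4] yaw 0.0015
```

View pics/crop_8.png

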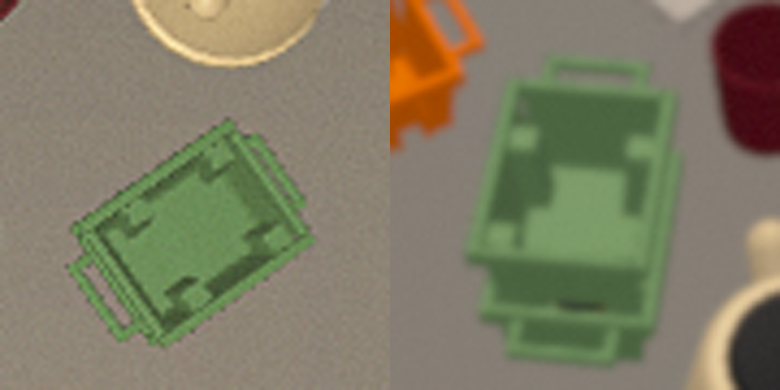

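View pics/top8.png

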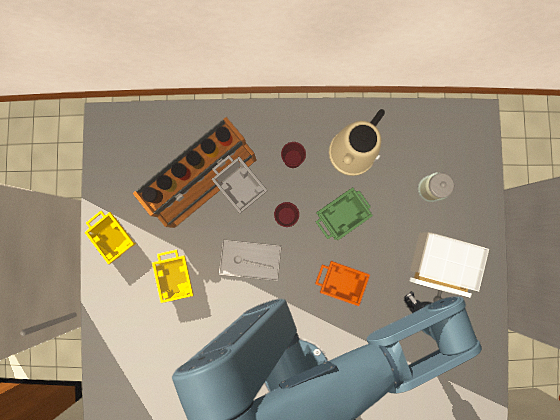

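Run:
```python
from h import *
from bench import workorder
ps=np.array([.532,-.158]);y=-.977;B=np.array([[np.cos(y),-np.sin(y)],[np.sin(y),np.cos(y)]])
for k in(0,8):
    for n in("scene","top"):
        im=cv2.imread(f"pics/{n}{k}.png");d=np.load(f"pics/{n}{k}.npy")
        X,_=world(n,d,green(im));L=(X[:,:2]-ps)@B
        s=L[(L[:,0]>.074)&(L[:,0]<.11)&(abs(L[:,1])<.05)&(X[:,2]>.055)&(X[:,2]<.085)]
        print(k,n,len(s),(s.mean(0)*1000).round(1),(np.percentile(s,97,axis=0)*1000).round(1))
print(workorder.hand_in())
```

```text
0 scene 103 [86.8 -0. ] [93.1 32.3]
0 top 49 [84.3  1. ] [89.5 33.1]
8 scene 101 [87.1 -0.7] [92.2 32.1]
8 top 41 [86.1  2.6] [89.2 32.4]
the job is handed in; nothing more can be done
None
```

The green bin is off its hook and stacked on the full bin, turned end for end so the loop handles are at opposite ends. The job was handed in at about 15 s of the 46 s allowed.

I pinched the bin by its free-side rim and lifted it straight up about 51 mm, against the hook tip's 32 mm. I then drew it away from the rack, carried it over the cup and lowered it in small steps.

**Last checks:**
- **Seating:** The upper rim measures about 134 mm high, where 136 mm is expected. The depth readings run 1 to 3 mm low at this height, so it is standing on the ledges and not nested.
- **Level and square:** The rim is level to under 0.01 rad. The centre is within about 1.5 mm of the full bin's centre. The cameras put the yaw error at 0.015 rad and 0.0015 rad, which disagree slightly but are both small.
- **Full bin:** Its handle edges measure within about 1 mm of where they were.
- **Everything else:** The grey bin is still on its hook and nothing else looks moved in the final top picture. I only judged these by eye.

**Less than ideal:**
- **Tilt:** The bin sagged about 0.03 rad in the one-sided grip, so its far side touched the ledges first.
- **Set-down:** That contact reached about 15 N. The near side settled the last 2 mm or so when I eased the fingers open.
- **Cameras:** Their absolute positions differed by about 4 mm, so I aligned the bins by their position relative to each other.

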